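# Thread the axle of the ribbon dispenser and hold it for the clip

## Robot

A 7-joint arm with a two-finger parallel gripper is mounted at the origin on a cart in front of the work surface, level with it; the furniture and walls round the work are solid. World frame = base frame: x ahead of the robot, y to its left, z up, the work surface at z = 0. Lengths are in mm, angles in rad, forces in N, time in s.
With the tool pointing down it reaches from about 350 to 900 mm from the base axis. Payload 8.1 kg.
Tool frame: the origin (TCP) lies midway between the tips of the shut fingers; the grasp point (between the pads) lies 19 mm behind it (arm.pinch_z is the distance from the TCP to the grasp point, in mm); z points along the fingers, y is the line along which they close (so a half turn about z gives the same grasp; the last joint's range is limited). The gripper opens to 85 mm and grips with 20 to 120 N. Pads are 22 mm wide; open, the fingers measure 114 mm over their backs; the gripper's body (76 mm by 85 mm) begins 54 mm behind the grasp point. The pads swing forward as they close: fully open they stand 13 mm farther back than shut.
Start: joints at [-1.444, 0.434, 0.025, 1.573, -0.012, 1.134, -0.075], TCP at [142.391, 608.578, 203.123] pointing down, gripper open.
Joint ranges: [-2.62, 2.62], [-0.44, 2.09], [-1.27, 1.32], [0.08, 2.57], [-1.32, 4.46], [0.12, 2], [-2.74, 2.74]. Speed limits (rad/s): [2.22, 2.22, 3.01, 3.01, 3.14, 3.14, 3.14].

## Interface

Orientations are given as a 3x3 rotation matrix whose columns are the frame's x, y, z axes.
In Python, from bench import arm gives the robot as it stands.
- The arm moves only by the tool servo_tool, never from a script. Its argument "deltas" is a list of rows, each a list of 7 numbers: the shift along the tool's x, y, z in a scale on which 1.0 is 1 m, then the turn, a rotation vector about the tool's x, y, z in fractions of the full range, 1 being pi rad, then the closure, from -1 (fully open) to 1 (shut). A call has 1 to 12 rows; each row is the pose to reach, as a shift and turn from the pose commanded when the call began, along the tool's axes at that moment; what a row does not reach only later rows make up. A row lasts 1/12 s, in which the tool goes at most 41.7 mm and 7.16 degrees, less where a joint would pass 70% of its speed; a pose out of reach is approached as far as the arm can. Shift and turn numbers lie between -1 and 1, and a call with a number outside is refused. A call with a gripper value outside its range is refused whole. The fingers move at their own pace and stop on an object; "force" is the grip in N (left out, the last holds). Time passes only in rows, so rows that repeat a pose let the fingers close. It gives the time, the measured TCP pose, the force, the opening and the grip force at its end, in the units of the state.
- arm.state(): the state, without advancing time (a new reading comes with each control period).
- arm.capture(name): name is "scene" or "top" or "wrist"; returns a dict with "image" (400x640x3 uint8, red, green, blue), "fx", "fy", "cx", "cy" (pixels), "R" (3x3) and "t" (3): a world point X has camera coordinates R X + t. Camera axes: x right, y down, z forward; pixel columns grow to the right and rows downward; lengths in mm; the calibration is good to about 2 mm. The wrist camera is an equidistant fisheye: a pixel r from the principal point sees the ray r / f radians off the axis. A picture is of the moment at which its call begins. There is no depth.
- arm.sign_off(): hands the job in; it is judged then, once.
Trained networks look in a picture, given as the dict that the camera call returned (one of the last four; its "shot" number tells which), for a name from the list of things; names that differ only in an ending like _2 or _b are one class to them, and where a whole thing is asked for, a point or a joint stands for the part that bears it (a point fixed in the world has none). Each returns a list of dicts, best first, with "score" (0 to 1); they miss things now and then, are a little off and sometimes report something else, mostly with a low value. They report only what shows in the picture. A call takes as long as a camera call. They do not tell look-alikes from the thing itself.
- arm.look_for(picture, thing): "xy" ([column, row] in pixels, amid what is visible of it).
- arm.place_of(picture, thing): "xy" ([column, row] in pixels: a listed point, or the origin of a listed thing).
The state is a dict: "time": time; "joints": joint angles; "qd": joint speeds; "effort": joint torques, N m; "eef_pos": TCP position; "eef_rot": TCP orientation; "force": force on the tool from outside, world axes, zero at the start; "wrist_torque": the same for the moment, N m; "finger_gap": finger opening in mm; "grasp_force": force on a finger pad.
Only numpy, scipy, OpenCV 4.12 (cv2) and the standard library are available. Lean on these libraries where they do the work, as an engineer would, in place of code of your own. Each camera call takes 0.05 s, during which the arm holds its last target. There are 200 camera calls.

## Task

The spool of ribbon already sits between the two wooden cheeks of the dispenser. Pick up the dispenser's steel axle by its flat black grip and thread it from the dispenser's left side, nose first, through the left brass bushing, the spool and the right bushing, until the clip groove near the nose stands clear outside the right bushing. The bushings are only pressed into the wood, so never push hard on the dispenser; leave the other things where they are, and finish still gripping the axle in place, so that I can snap the clip on.

Things in the scene. Friction and masses are not known exactly. Their poses are not given: they have to be found in the camera images.
- dispenser: Ribbon dispenser, screwed down: dark wooden base 96 (x) x 80 (y) x 12 mm, two arch-topped wooden cheeks 44 mm wide, 6 mm thick, 68 mm high, at y = +22..+28 (left) and -28..-22 mm (right), cut-off bar 33 mm high in front (-x). Origin: centre of the base's underside, z up. Both bushings lie on one axis along its y at x = 0, z = 46 mm. Turned up to 0.3 rad about z; its left side (+y) is free.
- entry_bushing (a point): Centre of the mouth of the left brass bushing, where the axle enters: on the bushing axis at y = +33 mm of the dispenser (5 mm outside the left cheek). Bore 14 mm, mouth flared to 20 mm over its outer 4 mm (24 mm over the rim); the axle moves along the dispenser's -y. The bushings stand pushes of up to 20 N. Axes as the dispenser's.
- far_bushing (a point): Centre of the outer face of the right bushing, on the same axis at y = -30 mm of the dispenser, where the nose comes out. Bore 14 mm; its flared mouth (20 mm) faces the spool at y = -18 mm. Axes as the dispenser's.
- spool: Loose spool of ribbon (60 g), 60 mm diameter, 28 mm wide, with a 20 mm bore, resting on two rollers of the dispenser between its cheeks. Origin: centre of the bore; bore along y, about 1.5 mm below the bushing axis. It has up to 6 mm of play along y either way.
- axle: Steel axle, 55-90 g, lying level. Origin: on its axis at the shoulder where rod and grip meet, 5 mm above the counter as it lies. Along -y a round rod, 10 mm diameter, 100 mm long, its last 12 mm tapered to a 3 mm nose; along +y a flat black grip 20 wide (x), 10 thick (z), 50 mm long. The nose points to -y of the robot within 0.45 rad. Fully home the shoulder meets the left bushing's rim.
- axle_nose (a point): Tip of the axle's nose, on its axis 100 mm from the shoulder (y = -100 mm of the axle). Axes as the axle's.
- axle_groove (a point): Middle of the 4 mm wide clip groove round the axle, on its axis 80 mm from the shoulder (y = -80 mm of the axle). Axes as the axle's. With the groove just clear of the right bushing the shoulder still stands about 15 mm off the rim of the left bushing.
- axle_grip (a point): Centre of the flat grip, where to take hold, on the axis 25 mm behind the shoulder (y = +25 mm of the axle); from above the fingers close across its 20 mm width (axle x). Axes as the axle's.
- tongs: Bystander, loose: steel tongs 196 x 38 x 14 mm, lying on the counter behind the axle. Origin: centre of the underside.
- ribbon_spare: Bystander, loose: spare spool of ribbon lying flat behind the dispenser, 60 mm diameter, 28 mm high. Origin: centre of the underside.
- cards: Bystander, loose: stack of cards 55 x 85 x 14 mm, right of the dispenser near the front edge. Origin: centre of the underside.
- stamp: Bystander, loose: date stamp 26 x 55 x 71 mm, standing behind the dispenser to the right. Origin: centre of the underside.
There are look-alikes about, which are no part of the job. There is more than one size of the spool; the one meant has the size given above.

How it is judged:
By the outcome, as a careful person would: the job done as asked, in the order asked, and still so for the second after the job is handed in, while the arm keeps its last pose, push and grip.
It also fails if it takes over 38 s, if anything falls off the work surface, if the arm or the gripper's body presses on something with over 40 N, if the wrist force passes 120 N, or if a joint passes its speed limit or range.

## Working session

There is one attempt and no reset: what is moved stays moved. The work goes in short steps, Python scripts to look and compute and a tool call to move; the robot and the scene stay as the last step left them, time stands still between calls to the robot, and variables do not carry over. Pictures are saved under pics/ and viewed, at most 10 in all, crops included, and the job is handed in when it is done.

Besides the shell and the picture viewer there is one more tool, called after ">>>" by a JSON object that holds its "op" and its "data", one argument or row to a line. servo_tool: Moves the arm, as the interface text tells. Its arguments: {"type":"object","properties":{"deltas":{"type":"array"},"force":{"type":"number"}},"required":["deltas"]}

```bash
mkdir -p pics; cat > h.py <<'E'
import numpy as np, cv2
from bench import arm
np.set_printoptions(precision=2,suppress=True)
def save(p,n): cv2.imwrite('pics/'+n+'.png',cv2.cvtColor(p['image'],cv2.COLOR_RGB2BGR))
def ray(p,xy,fish=False):
    R=np.array(p['R']);t=np.array(p['t'])
    u=(xy[0]-p['cx'])/p['fx'];v=(xy[1]-p['cy'])/p['fy']
    if fish:
        r=np.hypot(u,v);s=np.sin(r)/max(r,1e-9);d=np.array([u*s,v*s,np.cos(r)])
    else: d=np.array([u,v,1.])
    d=R.T@d;return -R.T@t,d/np.linalg.norm(d)
def tri(rs):
    A=np.zeros((3,3));b=np.zeros(3)
    for o,d in rs:
        M=np.eye(3)-np.outer(d,d);A+=M;b+=M@o
    X=np.linalg.solve(A,b)
    return X,[np.linalg.norm((np.eye(3)-np.outer(d,d))@(X-o)) for o,d in rs]
def atz(r,z): o,d=r;return o+d*(z-o[2])/d[2]
E
python3 - <<'E'
from h import *
ps={}
for n in('scene','top','wrist'):
    ps[n]=arm.capture(n);save(ps[n],n+'0')
for th in['dispenser','entry_bushing','far_bushing','spool','axle','axle_nose','axle_groove','axle_grip','tongs','ribbon_spare','cards','stamp']:
    for n in ps:
        f=arm.place_of(ps[n],th)
        print(th,n,[(np.round(q['xy']).tolist(),round(q['score'],2)) for q in f[:3]])
print(arm.state()['time'])
E
```

```text
dispenser scene [([314.0, 245.0], 0.87)]
dispenser top [([353.0, 216.0], 0.76)]
dispenser wrist []
entry_bushing scene [([307.0, 221.0], 0.64)]
entry_bushing top [([344.0, 211.0], 0.59), ([420.0, 243.0], 0.28)]
entry_bushing wrist []
far_bushing scene []
far_bushing top [([365.0, 217.0], 0.68)]
far_bushing wrist []
spool scene [([221.0, 166.0], 0.73), ([316.0, 240.0], 0.62), ([310.0, 234.0], 0.61)]
spool top [([356.0, 216.0], 0.95), ([197.0, 241.0], 0.67), ([238.0, 228.0], 0.4)]
spool wrist []
axle scene []
axle top [([250.0, 227.0], 0.87)]
axle wrist [([181.0, 368.0], 0.77)]
axle_nose scene [([283.0, 212.0], 0.8), ([318.0, 244.0], 0.74)]
axle_nose top [([292.0, 214.0], 0.63), ([352.0, 214.0], 0.47)]
axle_nose wrist []
axle_groove scene [([275.0, 204.0], 0.75)]
axle_groove top [([287.0, 216.0], 0.95)]
axle_groove wrist [([158.0, 379.0], 0.64)]
axle_grip scene [([247.0, 183.0], 0.74), ([314.0, 245.0], 0.51)]
axle_grip top [([240.0, 229.0], 0.84), ([341.0, 210.0], 0.57)]
axle_grip wrist [([194.0, 366.0], 0.57)]
tongs scene [([293.0, 158.0], 0.78)]
tongs top [([229.0, 164.0], 0.75)]
tongs wrist []
ribbon_spare scene [([322.0, 195.0], 0.83)]
ribbon_spare top [([229.0, 164.0], 0.69), ([238.0, 226.0], 0.66), ([299.0, 168.0], 0.64)]
ribbon_spare wrist []
cards scene [([325.0, 306.0], 0.7)]
cards top [([417.0, 241.0], 0.88), ([366.0, 212.0], 0.55)]
cards wrist [([68.0, 348.0], 0.63)]
stamp scene [([386.0, 260.0], 0.6)]
stamp top [([403.0, 167.0], 0.6)]
stamp wrist []
1.95
```

View pics/scene0.png

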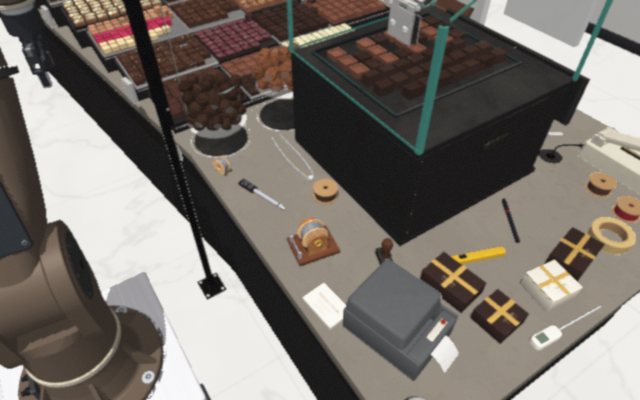

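View pics/top0.png

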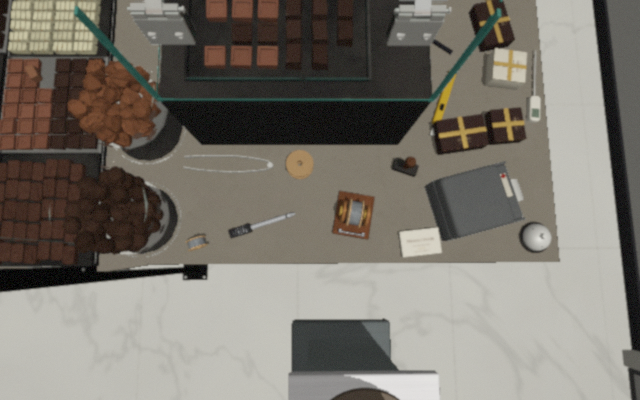

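```bash
python3 - <<'E'
from h import *
s=arm.capture('scene');t=arm.capture('top')
for n,a,b in[('entry',(307,221),(344,211)),('disp',(314,245),(353,216)),('nose',(283,212),(292,214)),('groove',(275,204),(287,216)),('grip',(247,183),(240,229)),('spool',(310,234),(356,216))]:
    print(n,*tri([ray(s,a),ray(t,b)]))
for xy,z in[((365,217),46),((292,214),5),((240,229),5),((250,227),5),((287,216),5)]: print(atz(ray(t,xy),z))
for k in(s,t): print(k['fx'],k['cx'],k['cy'],-np.array(k['R']).T@k['t'],np.array(k['R'])[2])
print(arm.state()['eef_rot'],arm.pinch_z)
E
```

```text
entry [487.37  40.75  60.25] [np.float64(0.47729952272216863), np.float64(0.4772995227220365)]
disp [485.21  15.27   4.86] [np.float64(3.1924861883705393), np.float64(3.1924861883705633)]
nose [488.94 151.81 -12.77] [np.float64(0.33070318802632603), np.float64(0.3307031880263457)]
groove [478.71 162.8   12.45] [np.float64(3.6345337483046714), np.float64(3.6345337483045723)]
grip [453.32 263.26  13.51] [np.float64(0.966298077458152), np.float64(0.9662980774581293)]
spool [478.1   14.71  48.79] [np.float64(0.5363771493933517), np.float64(0.5363771493932351)]
[475.68  -4.34  46.  ]
[487.28 150.94   5.  ]
[454.86 264.34   5.  ]
[459.12 242.64   5.  ]
[482.91 161.91   5.  ]
471.11478885211324 309.15231888595963 201.6654752542433 [ 138.06 -534.42  821.42] [ 0.36  0.59 -0.72]
412.77924341173645 316.7472634222686 198.6922374675286 [387.24 113.05 909.39] [ 0.15 -0.02 -0.99]
[[-0.97  0.23  0.  ]
 [ 0.23  0.97 -0.  ]
 [-0.    0.   -1.  ]] 18.700000000000003
```

```bash
python3 - <<'E'
from h import *
s=arm.capture('scene');t=arm.capture('top')
print(tri([ray(s,(210,286)),ray(t,(195,271))]))
a=ray(s,(210,286));b=ray(t,(195,271))
# vertical-plane constraint: pole line in scene from (145,50) to (210,286)
import itertools
def plane(p,x,y):
    o,d=ray(p,x);_,e=ray(p,y);n=np.cross(d,e);return n/np.linalg.norm(n),o
n1,o1=plane(s,(145,50),(208,270));n2,o2=plane(t,(0,284),(190,271))
print(n1,n2)
A=np.array([n1[:2],n2[:2]]);print(np.linalg.solve(A,[n1@o1,n2@o2]))
x=np.linalg.solve(A,[n1@o1,n2@o2])
for c,p,ps in(('s',s,[(145,50),(165,120),(190,210),(208,270)]),('t',t,[(0,284),(100,277),(190,271)])):
  for q in ps:
    o,d=ray(p,q); k=((x-o[:2])@d[:2])/(d[:2]@d[:2]); print(c,q,o+k*d)
E
```

```text
(array([ 349.35,  555.81, -722.68]), [np.float64(2.151795361359257), np.float64(2.1517953613592358)])
[-0.98  0.2   0.  ] [-1.   -0.06  0.01]
[355.59 526.84]
s (145, 50) [355.76 526.8  281.61]
s (165, 120) [355.53 526.85  82.9 ]
s (190, 210) [ 353.06  527.35 -263.78]
s (208, 270) [ 355.23  526.91 -587.02]
t (0, 284) [357.98 527.01 339.06]
t (100, 277) [356.41 526.9   72.43]
t (190, 271) [ 351.72  526.51 -548.46]
```

```bash
python3 - <<'E'
import cv2
cv2.imwrite('pics/s_crop.png',cv2.resize(cv2.imread('pics/scene0.png')[140:270,190:350],None,fx=5,fy=4.6,interpolation=2)[:598])
E
```

```text
(no output)
```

View pics/s_crop.png

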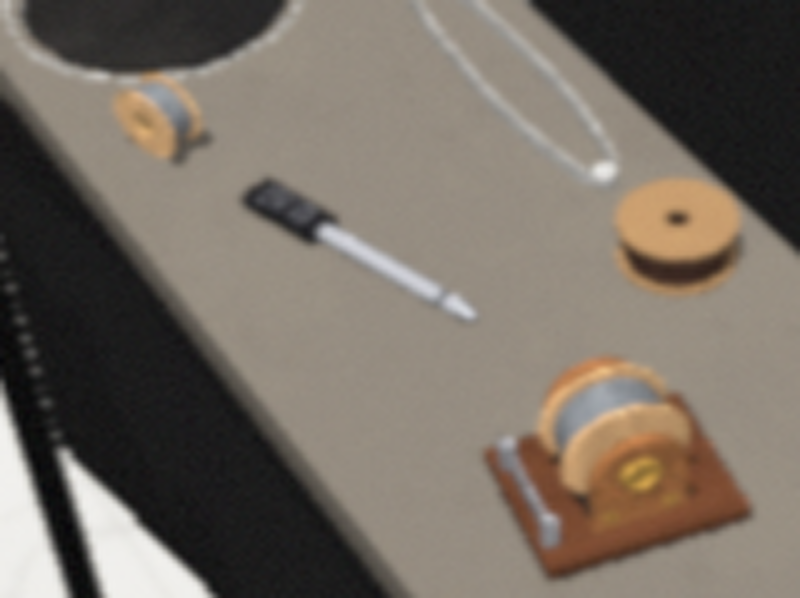

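View pics/wrist0.png

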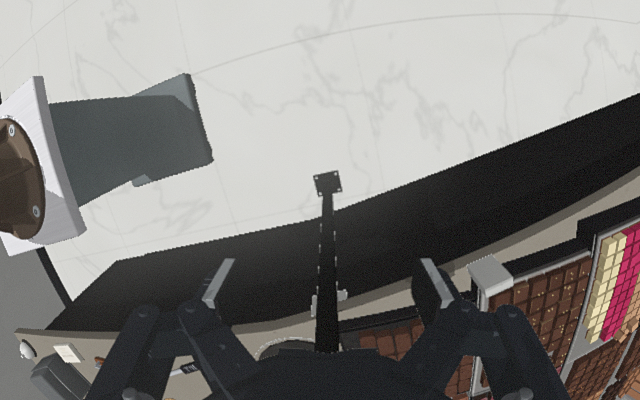

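```bash
python3 - <<'E'
from h import *
w=arm.capture('wrist');s=arm.state();R=np.array(s['eef_rot']);C=np.array(w['R'])
print(R.T@(-C.T@w['t']-s['eef_pos']));print(C@R);print(w['fx'],w['cx'],w['cy'])
np.savez('cam.npz',c=R.T@(-C.T@w['t']-s['eef_pos']),M=C@R)
print(s['time'],R)
E
```

```text
[  82.66   -0.44 -170.6 ]
[[ 0.    1.   -0.  ]
 [-0.95 -0.   -0.32]
 [-0.32  0.    0.95]]
309.70691628693146 327.2987735245356 200.7991376666832
2.2 [[-0.97  0.23  0.  ]
 [ 0.23  0.97  0.  ]
 [-0.    0.   -1.  ]]
```

The rows are not in the units I measure in: turns go in shares of pi rad. I convert before sending: 1.06 rad is 0.3374.

>>> {"op": "servo_tool", "data": {
  "deltas": [
    [-0.027,-0.03,0,0,0,0.0318,-1],
    [-0.055,-0.06,0,0,0,0.0637,-1],
    [-0.082,-0.09,0,0,0,0.0955,-1],
    [-0.11,-0.12,0,0,0,0.1273,-1],
    [-0.136,-0.151,0,0,0,0.1592,-1],
    [-0.168,-0.175,0.005,0,0,0.191,-1],
    [-0.2,-0.199,0.01,0,0,0.2228,-1],
    [-0.232,-0.223,0.016,0,0,0.2546,-1],
    [-0.264,-0.247,0.022,0,0,0.2865,-1],
    [-0.296,-0.271,0.028,0,0,0.3183,-1],
    [-0.328,-0.295,0.034,0,0,0.3374,-1],
    [-0.36,-0.319,0.04,0,0,0.3374,-1]
  ]
}}

```text
time: 3.2
eef_pos: [421.2, 214.5, 163.2]
eef_rot: [[-0.274, 0.962, 0.001], [0.962, 0.274, 0.001], [0.001, 0.001, -1.0]]
force: [0.4, 0.5, 0.5]
finger_gap: 85.7
grasp_force: 0.0
```

>>> {"op": "servo_tool", "data": {
  "deltas": [
    [-0.036,0.016,0.006,0,0,0,-1],
    [-0.076,0.034,0.013,0,0,0,-1],
    [-0.076,0.034,0.013,0,0,0,-1],
    [-0.076,0.034,0.013,0,0,0,-1]
  ]
}}

```text
time: 3.53
eef_pos: [475.4, 149.5, 149.9]
eef_rot: [[-0.272, 0.962, 0.0], [0.962, 0.272, -0.001], [-0.001, 0.0, -1.0]]
force: [0.2, -0.0, -0.4]
finger_gap: 85.6
grasp_force: 0.0
```

```bash
python3 - <<'E'
from h import *
import pickle
w=arm.capture('wrist');save(w,'w1')
out={'shot':w}
for th in['entry_bushing','far_bushing','dispenser','axle','axle_nose','axle_groove','axle_grip']:
    f=arm.place_of(w,th);out[th]=f
    print(th,[(np.round(q['xy']).tolist(),round(q['score'],2)) for q in f[:3]], [atz(ray(w,q['xy'],1),5 if 'axle' in th else 46 if 'bush' in th else 0) for q in f[:2]])
pickle.dump(out,open('w1.pkl','wb'));print(arm.state()['eef_pos'],arm.state()['time'])
E
```

```text
entry_bushing [([318.0, 281.0], 0.89)] [array([492.19,  50.7 ,  46.  ])]
far_bushing [([292.0, 321.0], 0.73)] [array([478.57, -12.59,  46.  ])]
dispenser [([305.0, 285.0], 0.97), ([301.0, 302.0], 0.58)] [array([485.86,  10.79,   0.  ]), array([487.27, -16.66,   0.  ])]
axle [([336.0, 86.0], 0.81)] [array([456.62, 244.28,   5.  ])]
axle_nose [([340.0, 186.0], 0.98), ([307.0, 282.0], 0.39)] [array([490.38, 146.08,   5.  ]), array([486.68,  18.93,   5.  ])]
axle_groove [([337.0, 171.0], 0.71)] [array([482.19, 159.81,   5.  ])]
axle_grip [([336.0, 70.0], 0.59)] [array([452.44, 260.44,   5.  ])]
[473.52 153.42 150.29] 3.9333
```

View pics/w1.png

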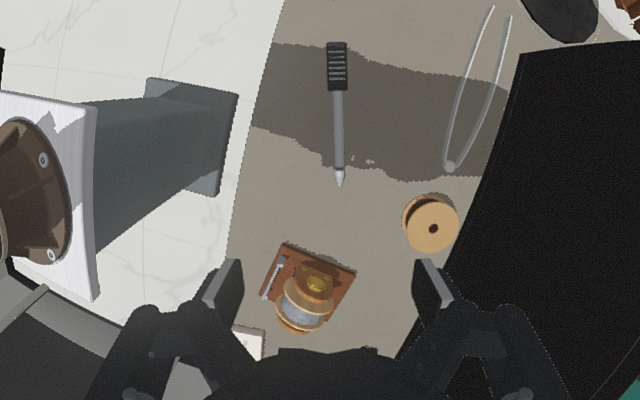

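```bash
python3 - <<'E'
from h import *
s=arm.capture('scene');t=arm.capture('top');w=arm.capture('wrist')
W=lambda x:ray(w,x,1)
print('st',arm.state()['eef_pos'])
for n,rs in dict(entry=[W((318,281)),ray(t,(344,211))],far=[W((292,321)),ray(t,(365,217)),ray(s,(318,243))],nose=[W((340,186)),ray(t,(294,214)),ray(s,(284,209))],grip=[W((336.5,66.5)),ray(t,(240,229)),ray(s,(247,183))],groove=[W((337,171)),ray(t,(287,216)),ray(s,(277,205))]).items(): print(n,*tri(rs))
c=[atz(W(q),12)[:2] for q in((285,242),(356,270))];d=c[1]-c[0];print('edge',c,np.linalg.norm(d),np.arctan2(d[1],d[0]))
print('axle',[atz(W(q),5)[:2] for q in((337,42),(337,90),(340,186))])
im=w['image'].astype(int);g=cv2.imread('pics/w1.png')
cv2.imwrite('pics/w1c.png',cv2.resize(g[220:340,250:390],None,fx=5,fy=5,interpolation=2))
E
```

```text
st [473.79 152.83 150.22]
entry [493.64  37.57  19.5 ] [np.float64(1.924736012100649), np.float64(1.9247360121007295)]
far [478.69  -8.75  43.19] [np.float64(1.8362676644129328), np.float64(4.7842460266044045), np.float64(4.2095662235686095)]
nose [488.73 147.4    1.03] [np.float64(0.8009321492095083), np.float64(1.244385807602837), np.float64(0.9161420913617436)]
grip [452.21 264.65  12.87] [np.float64(3.2151708285756646), np.float64(2.6242870280779873), np.float64(0.5984360686386297)]
groove [481.22 163.32   5.81] [np.float64(1.0530849695720932), np.float64(2.15226306271754), np.float64(1.1609526977486704)]
edge [array([447.58,  72.13]), array([535.09,  59.62])] 88.3972822740975 -0.14197732241796124
axle [array([442.96, 292.17]), array([456.84, 244.48]), array([488.39, 149.25])]
```

View pics/w1c.png

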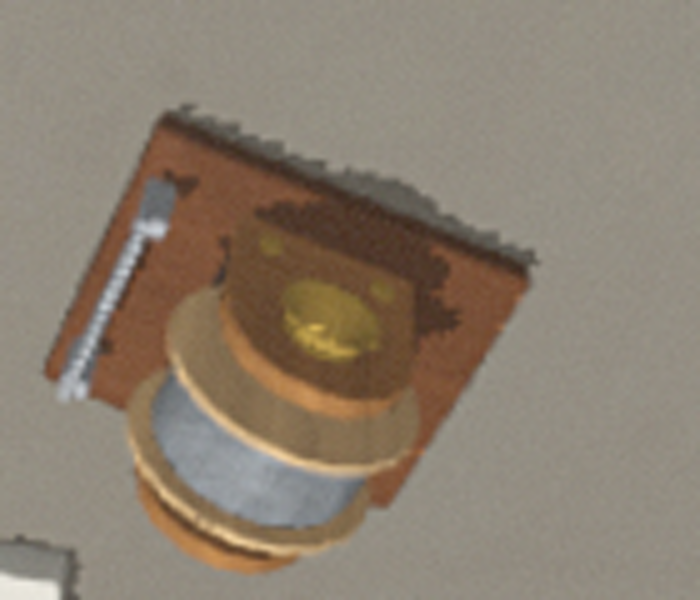

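```bash
cat >> h.py <<'E'
def proj(p,X,fish):
    c=np.array(p['R'])@X+np.array(p['t'])
    if fish:
        h=np.hypot(c[0],c[1]);a=np.arctan2(h,c[2])/max(h,1e-9);q=c[:2]*a
    else: q=c[:2]/c[2]
    return np.array([p['cx']+p['fx']*q[0],p['cy']+p['fy']*q[1]])
def fit(obs,x0,z=True):
    """obs: (pic,fish,local pt,pixel); pose x,y,z,yaw"""
    from scipy.optimize import least_squares
    def T(v,P):
        c,s=np.cos(v[3]),np.sin(v[3]);return np.array([v[0]+c*P[0]-s*P[1],v[1]+s*P[0]+c*P[1],v[2]+P[2]])
    f=lambda v:np.concatenate([(proj(p,T(v,P),fi)-xy) for p,fi,P,xy in obs]+([] if z is None else [[(v[2]-z)*2]]))
    r=least_squares(f,x0,loss='soft_l1');return r.x,f(r.x)[:2*len(obs)].reshape(-1,2)
E
python3 - <<'E'
from h import *
import pickle
w=pickle.load(open('w1.pkl','rb'))['shot'];t=arm.capture('top')
D=[((-48,40,12),(282.6,243.6)),((48,40,12),(356,276)),((-48,-40,12),(259,295)),((48,-40,12),(328,321)),((0,33,46),(316.4,283))]
o=[(w,1,np.array(a,float),b) for a,b in D]
for z in(0,None): print(*fit(o,[485,15,0,-.15],z))
A=[((0,50,0),(337,42)),((0,0,0),(337,90)),((0,-100,0),(340,187)),((0,25,0),(336.5,67))]
o=[(w,1,np.array(a,float),b) for a,b in A]
for z in(5,None): print(*fit(o,[457,244,5,.3],z))
E
```

```text
[486.1   17.25  -0.08  -0.18] [[-0.77  0.54]
 [ 1.5  -0.15]
 [-0.96  0.06]
 [-0.22  1.11]
 [ 0.67 -1.29]]
[486.75  12.97  -6.58  -0.17] [[-0.33  1.38]
 [ 0.42 -0.11]
 [ 0.   -0.14]
 [-0.55  0.32]
 [ 0.36 -1.33]]
[459.92 240.28   5.03   0.3 ] [[-0.83  0.35]
 [ 0.58  0.76]
 [-0.26 -0.46]
 [ 0.4  -0.65]]
[459.88 240.26   6.37   0.3 ] [[-0.83  0.12]
 [ 0.58  0.73]
 [-0.25 -0.11]
 [ 0.4  -0.78]]
```

To row units: -0.024 rad is -0.0076.

>>> {"op": "servo_tool", "data": {
  "deltas": [
    [0.036,0.003,0.025,0,0,-0.0076,-1],
    [0.072,0.006,0.05,0,0,-0.0076,-1],
    [0.1,0.009,0.075,0,0,-0.0076,-1],
    [0.113,0.01,0.09,0,0,-0.0076,-1],
    [0.113,0.01,0.09,0,0,-0.0076,-1],
    [0.113,0.01,0.09,0,0,-0.0076,-1]
  ]
}}

```text
time: 4.63
eef_pos: [451.5, 263.8, 59.3]
eef_rot: [[-0.302, 0.953, -0.002], [0.953, 0.302, -0.002], [-0.001, -0.002, -1.0]]
force: [0.4, -1.2, 0.3]
finger_gap: 85.1
grasp_force: 0.0
```

```bash
python3 - <<'E'
from h import *
import pickle
w=arm.capture('wrist');save(w,'w2')
pickle.dump(w,open('w2.pkl','wb'))
s=arm.state();print(s['eef_pos'],np.array(s['eef_rot']),s['time'])
E
```

```text
[452.49 263.04  60.24] [[-0.3   0.95  0.  ]
 [ 0.95  0.3  -0.  ]
 [-0.   -0.   -1.  ]] 4.6833
```

View pics/w2.png

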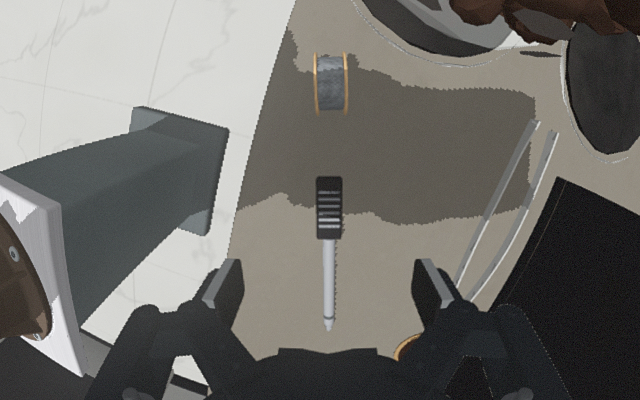

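```bash
python3 - <<'E'
from h import *
import pickle
w1=pickle.load(open('w1.pkl','rb'))['shot'];w=pickle.load(open('w2.pkl','rb'))
A=[((0,50,0),(337,42)),((0,0,0),(337,90)),((0,-100,0),(340,187))]
B=[((-10,50,5),(316,177.5)),((10,50,5),(342,177.5)),((-10,0,5),(316.5,240)),((10,0,5),(341.5,240)),((0,-100,0),(329,332))]
o2=[(w,1,np.array(a,float),b) for a,b in B]
o=[(w1,1,np.array(a,float),b) for a,b in A]+o2
for q in(o,o2):
  for z in(5,None):
    v,r=fit(q,[460,240,5,.3],z);print(v,np.abs(r).max(),'grip',v[0]-25*np.sin(v[3]),v[1]+25*np.cos(v[3]))
# pose from camera extrinsics
c=np.load('cam.npz');C=np.array(w['R']);R=C.T@c['M'];print(R,-C.T@w['t']-R@c['c'])
for i in range(3): 
  print(arm.state()['eef_pos'])
E
```

```text
[459.69 240.78   5.1    0.31] 1.80710766331606 grip 452.1263186325303 264.60643098975424
[459.6  241.03   6.09   0.31] 1.3228658470669075 grip 452.04279336392557 264.85783870846103
[459.6  240.88   5.12   0.31] 1.8908921476320302 grip 451.9925501029704 264.69655614269317
[459.21 242.09   8.49   0.31] 0.8898878282783471 grip 451.59716384066144 265.90004372245374
[[-0.3   0.95 -0.  ]
 [ 0.95  0.3  -0.  ]
 [-0.   -0.   -1.  ]] [451.48 263.38  59.28]
[452.49 263.04  60.24]
[452.49 263.04  60.24]
[452.49 263.04  60.24]
```

>>> {"op": "servo_tool", "data": {
  "deltas": [
    [0.001,0,0.025,0,0,0,-0.3],
    [0.001,0,0.045,0,0,0,-0.3],
    [0.001,0,0.058,0,0,0,0],
    [0.001,0,0.058,0,0,0,0.3],
    [0.001,0,0.058,0,0,0,1],
    [0.001,0,0.058,0,0,0,1],
    [0.001,0,0.058,0,0,0,1],
    [0.001,0,0.058,0,0,0,1],
    [0.001,0,0.058,0,0,0,1]
  ],
  "force": 60
}}

```text
time: 5.43
eef_pos: [452.4, 264.9, 2.9]
eef_rot: [[-0.3, 0.954, 0.001], [0.954, 0.3, 0.001], [0.001, 0.001, -1.0]]
force: [-0.5, -0.3, -0.4]
finger_gap: 0.1
grasp_force: 0.0
```

```bash
python3 - <<'E'
from h import *
w=arm.capture('wrist');save(w,'w3')
s=arm.state();print(s['eef_pos'],s['finger_gap'],s['grasp_force'],s['time'])
E
```

```text
[452.27 264.9    2.72] 0.059810211749751055 0.0 5.4833
```

View pics/w3.png

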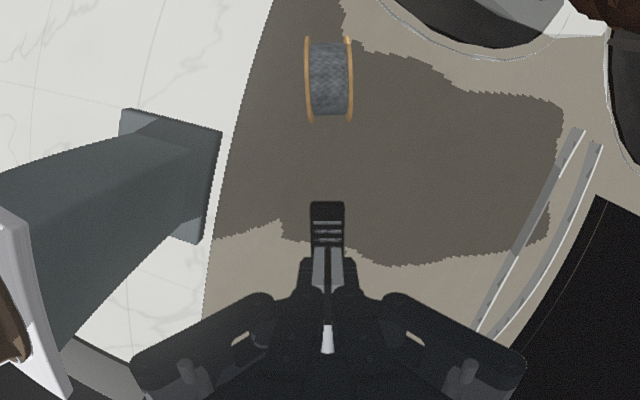

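>>> {"op": "servo_tool", "data": {
  "deltas": [
    [0,0,0,0,0,0,-0.3],
    [0,0,0,0,0,0,-0.3],
    [0,0,0,0,0,0,-0.3],
    [0,0,0,0,0,0,-0.3],
    [0,0,0,0,0,0,-0.3]
  ]
}}

```text
time: 5.9
eef_pos: [451.9, 264.6, 2.1]
eef_rot: [[-0.3, 0.954, -0.0], [0.954, 0.3, -0.0], [-0.0, -0.0, -1.0]]
force: [0.0, -0.8, 0.1]
finger_gap: 55.6
grasp_force: 0.0
```

```bash
python3 - <<'E'
from h import *
w=arm.capture('wrist');save(w,'w4')
s=arm.state();print(s['eef_pos'],s['finger_gap'],s['grasp_force'],s['time'])
a=cv2.imread('pics/w3.png')[190:360,260:400];b=cv2.imread('pics/w4.png')[190:360,260:400]
cv2.imwrite('pics/c34.png',cv2.resize(np.hstack([a,b]),None,fx=2.8,fy=2.8,interpolation=2))
for th in('axle_nose','axle_grip','axle_groove'): print([(q['xy'],q['score']) for q in arm.place_of(w,th)[:2]])
def P(X):
    return proj(w,np.array(X,float),1)
for y in(50,25,0,-80,-100): print(y,P([459.65-y*np.sin(.31),240.85+y*np.cos(.31),10 if y>=0 else 5]))
print('tcp',P(s['eef_pos']))
E
```

```text
[451.93 264.65   2.08] 55.3422919311082 0.0 5.95
[]
[([328.2, 241.8], 0.71)]
[([326.6, 363.2], 0.61)]
50 [328.03 204.81]
25 [328.21 245.  ]
0 [328.36 280.55]
-80 [328.66 360.37]
-100 [328.72 375.88]
tcp [328.02 239.12]
```

View pics/c34.png

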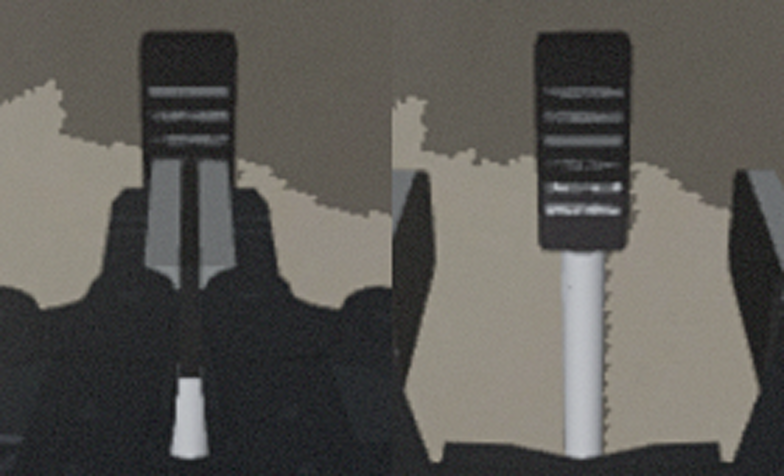

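>>> {"op": "servo_tool", "data": {
  "deltas": [
    [0,0,0.005,0,0,0,-0.3],
    [0,0,0.01,0,0,0,-0.3],
    [0,0,0.012,0,0,0,-0.3],
    [0,0,0.012,0,0,0,-0.3]
  ]
}}

```text
time: 6.43
eef_pos: [451.5, 264.3, -10.7]
eef_rot: [[-0.3, 0.954, -0.001], [0.954, 0.3, -0.001], [-0.0, -0.001, -1.0]]
force: [0.6, -0.5, -0.4]
finger_gap: 55.3
grasp_force: 0.0
```

>>> {"op": "servo_tool", "data": {
  "deltas": [
    [0,0,0,0,0,0,0.2],
    [0,0,0.003,0,0,0,0.2],
    [0,0,0.006,0,0,0,0.2],
    [0,0,0.008,0,0,0,0.2],
    [0,0,0.008,0,0,0,0.2]
  ]
}}

```text
time: 6.85
eef_pos: [451.7, 264.5, -18.3]
eef_rot: [[-0.3, 0.954, -0.0], [0.954, 0.3, -0.0], [-0.0, -0.001, -1.0]]
force: [-1.4, 0.1, 0.5]
finger_gap: 34.2
grasp_force: 0.0
```

```bash
python3 - <<'E'
from h import *
w=arm.capture('wrist');save(w,'w5')
s=arm.state();print(s['eef_pos'],s['force'],s['finger_gap'],s['time'])
im=cv2.imread('pics/w5.png')
# finger/pad columns print: gray rows near left finger
g=cv2.cvtColor(im,cv2.COLOR_BGR2GRAY)
for r in range(225,275,4): print(r,g[r,280:378:3])
E
```

```text
[451.79 264.52 -18.15] [ 0.25 -0.31  0.27] 34.1894503011099 6.9
225 [92 88 92 91 91 89 95 90 88 90 26 33 37 25 36 35 39 36 32 34 33 36 34 95
 94 91 92 92 85 89 87 88 92]
229 [90 91 92 92 88 91 89 90 87 89 34 38 34 29 43 36 33 22 31 36 32 36 33 96
 89 93 92 90 89 90 89 88 90]
233 [90 95 94 93 93 89 91 90 90 92 29 37 42 32 33 33 35 38 28 29 35 28 26 91
 87 91 88 87 88 84 90 93 89]
237 [91 91 92 91 90 92 92 87 90 87 38 46 51 46 28 43 64 64 78 68 91 92 29 92
 88 94 91 89 87 90 92 91 89]
241 [91 96 88 95 94 94 92 92 93 92 35 40 44 34 42 33 32 35 27 40 36 29 34 93
 92 89 89 89 90 91 90 89 87]
245 [95 94 91 93 88 92 88 92 91 93 43 40 30 32 30 38 34 42 33 39 32 37 34 93
 90 94 92 91 91 89 91 89 92]
249 [101 109 109 103  28  93  91  91  88  92  44  36  40  29  43  35  36  33
  53  72  41  67  29  94  92  87  90  49  50 111 109 108  90]
253 [109 108 110  81  35  81  89  90  93  88  49  28  25  38  32  34  25  37
  24  32  34  30  34  88  92  93  90  34  33 110 110 109 100]
257 [110 106 109  40  37  74  93  93  93  89  48  24  37  49  46  56  36  63
  89 103 102  95  37  93  92  92  92  30  33  98 113 109 109]
261 [108 109 108  41  35  71  90  95  91  93  52  34  39  34  39  34  37  29
  26  20  31  35  33  87  92  90  93  24  25  40 111 107 111]
265 [112 108  84  39  38  57  94  94  88  93  67  34  32  40  39  30  34  69
  82  98  71  54  35  90  93  90  93  28  31  30 112 107 107]
269 [111 110  46  43  36  76 144 110 144 142 100  39  42  37  31  31  33  37
  29  34  27  28  41  96  91  96  92  32  38  28  92 109 110]
273 [108 112  35  35  39  55 143 142 141 144 103  37  47  52  59  82  84  68
  73  70  72  58  41 132 106  91  92  35  32  34  62 111 110]
```

>>> {"op": "servo_tool", "data": {
  "deltas": [
    [0,0,0.004,0,0,0,0.2],
    [0,0,0.008,0,0,0,0.2],
    [0,0,0.01,0,0,0,0.2],
    [0,0,0.01,0,0,0,0.2],
    [0,0,0.01,0,0,0,0.2]
  ]
}}

```text
time: 7.32
eef_pos: [451.8, 264.5, -28.1]
eef_rot: [[-0.3, 0.954, -0.0], [0.954, 0.3, -0.0], [-0.0, -0.0, -1.0]]
force: [0.1, 0.3, -0.2]
finger_gap: 34.2
grasp_force: 0.0
```

>>> {"op": "servo_tool", "data": {
  "deltas": [
    [0,0,0,0,0,0,0.5],
    [0,0,0,0,0,0,0.8],
    [0,0,0,0,0,0,1],
    [0,0,0,0,0,0,1],
    [0,0,0,0,0,0,1]
  ],
  "force": 60
}}

```text
time: 7.73
eef_pos: [452.1, 264.7, -27.6]
eef_rot: [[-0.3, 0.954, 0.0], [0.954, 0.3, 0.0], [0.0, 0.0, -1.0]]
force: [0.1, -1.0, 5.7]
finger_gap: 18.0
grasp_force: 59.3
```

To row units: 0.49 rad is 0.156.

>>> {"op": "servo_tool", "data": {
  "deltas": [
    [0,0,-0.015,0,0,0,1],
    [0,0,-0.035,0,0,0,1],
    [0,0,-0.06,0,0,0,1],
    [-0.015,-0.013,-0.078,0,0,0.0191,1],
    [-0.035,-0.029,-0.098,0,0,0.0446,1],
    [-0.056,-0.046,-0.118,0,0,0.07,1],
    [-0.077,-0.063,-0.138,0,0,0.0955,1],
    [-0.098,-0.08,-0.158,0,0,0.121,1],
    [-0.115,-0.094,-0.17,0,0,0.1432,1],
    [-0.124,-0.102,-0.178,0,0,0.156,1],
    [-0.124,-0.102,-0.178,0,0,0.156,1],
    [-0.124,-0.102,-0.178,0,0,0.156,1]
  ]
}}

```text
time: 8.73
eef_pos: [392.0, 116.0, 150.4]
eef_rot: [[0.184, 0.983, 0.001], [0.983, -0.184, 0.002], [0.002, 0.001, -1.0]]
force: [-0.0, 0.5, -1.4]
finger_gap: 18.0
grasp_force: 58.8
```

```bash
python3 - <<'E'
from h import *
import pickle
w=arm.capture('wrist');save(w,'w6');t=arm.capture('top');sc=arm.capture('scene');save(t,'top6');save(sc,'scene6')
s=arm.state();print(s['eef_pos'],np.array(s['eef_rot']),s['finger_gap'],s['grasp_force'],s['time'])
pickle.dump((w,t,sc),open('w6.pkl','wb'))
for th in['entry_bushing','far_bushing','dispenser','axle','axle_nose']:
    print(th,[(np.round(q['xy'],1).tolist(),round(q['score'],2)) for q in arm.place_of(w,th)[:2]])
v=[486.1,17.25,0,-.18]
for P in[(-48,40,12),(48,40,12),(-48,-40,12),(48,-40,12),(0,33,46),(0,-30,46)]:
    c,n=np.cos(v[3]),np.sin(v[3]);print(P,proj(w,np.array([v[0]+c*P[0]-n*P[1],v[1]+n*P[0]+c*P[1],P[2]]),1))
im=cv2.imread('pics/w6.png');cv2.imwrite('pics/w6c.png',cv2.resize(im[170:320,360:560],None,fx=4,fy=4,interpolation=2))
E
```

```text
[391.95 116.48 149.67] [[ 0.18  0.98 -0.  ]
 [ 0.98 -0.18 -0.  ]
 [-0.   -0.   -1.  ]] 18.089107612305714 58.803452253341675 8.8833
entry_bushing [([437.5, 232.5], 0.95)]
far_bushing [([429.6, 286.7], 0.88)]
dispenser [([417.8, 243.4], 0.8)]
axle [([326.2, 303.1], 0.95)]
axle_nose []
(-48, 40, 12) [385.14 216.54]
(48, 40, 12) [465.45 215.28]
(-48, -40, 12) [380.33 278.85]
(48, -40, 12) [454.72 274.86]
(0, 33, 46) [435.87 234.41]
(0, -30, 46) [427.72 285.8 ]
```

View pics/w6c.png

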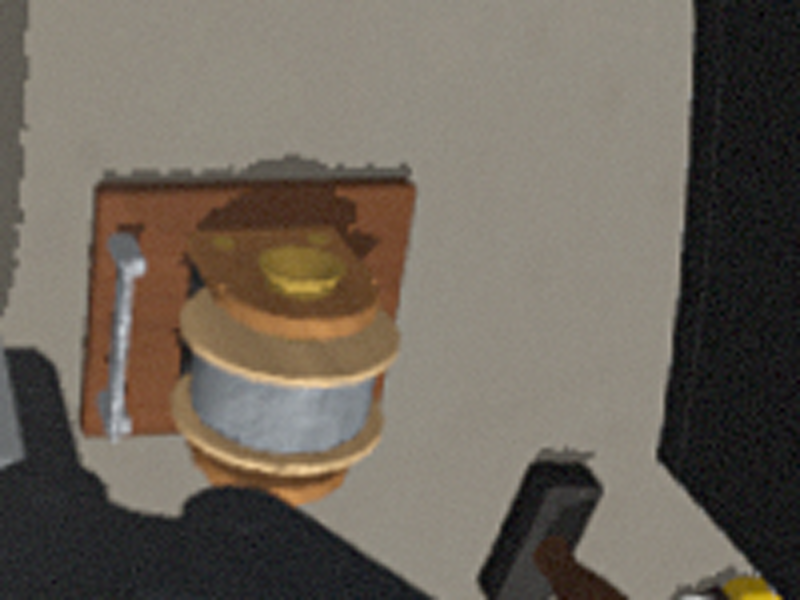

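```bash
python3 - <<'E'
from h import *
import pickle
w1=pickle.load(open('w1.pkl','rb'))['shot'];w,t,sc=pickle.load(open('w6.pkl','rb'))
D=[((-48,40,12),(282.6,243.6)),((48,40,12),(356,276)),((-48,-40,12),(259,295)),((48,-40,12),(328,321)),((0,33,46),(317,282))]
E=[((-48,40,12),(384.3,215.5)),((48,40,12),(463.75,215.5)),((-48,-40,12),(380.75,278.75)),((0,33,46),(436.5,233.5))]
mk=lambda w,L:[(w,1,np.array(a,float),b) for a,b in L]
for o in(mk(w1,D),mk(w,E),mk(w1,D)+mk(w,E)):
  for z in(0,None):
    v,r=fit(o,[486,17,0,-.18],z);print(np.round(v,3),np.abs(r).max())
print('entry tri',tri([ray(w1,(317,282),1),ray(w,(436.7,233.3),1)]))
print('far tri',tri([ray(w1,(292,321),1),ray(w,(429.6,286.7),1)]))
px={}
for th in('axle_nose','axle_groove','axle_grip'):
  for n,p in(('t',t),('s',sc),('w',w)):
    f=arm.place_of(p,th);px[th,n]=f and f[0]['xy'];print(th,n,[(np.round(q['xy'],1).tolist(),round(q['score'],2)) for q in f[:2]])
  rs=[ray(p,px[th,n]) for n,p in(('t',t),('s',sc)) if px[th,n]]
  if len(rs)==2: print(tri(rs))
R=np.array(arm.state()['eef_rot']);T=np.array([392,116.2,150])
for y in(50,25,0,-80,-100):
  X=T+R@np.array([y-25,0,-33.]);print(y,X,proj(t,X,0),proj(sc,X,0),proj(w,X,1))
E
```

```text
[486.24  17.51  -0.08  -0.18] 1.6964186499556604
[486.81  13.55  -6.11  -0.17] 1.1125552294073486
[485.87  17.93  -0.01  -0.18] 1.485207300669913
[486.18  17.08  -1.69  -0.18] 1.1553226267401442
[486.12  17.68  -0.09  -0.18] 1.6533298881094538
[486.53  15.82  -3.32  -0.18] 1.2842146861621018
entry tri (array([490.64,  54.75,  53.86]), [np.float64(0.1980154803573792), np.float64(0.19801548035743563)])
far tri (array([477.62,  -0.25,  61.75]), [np.float64(1.571026134667439), np.float64(1.5710261346674899)])
axle_nose t []
axle_nose s [([266.3, 221.1], 0.76)]
axle_nose w []
axle_groove t []
axle_groove s [([260.6, 212.6], 0.88)]
axle_groove w []
axle_grip t []
axle_grip s [([241.5, 175.3], 0.67)]
axle_grip w [([327.6, 268.6], 0.73)]
50 [396.6  140.77 183.  ] [293.47 254.51] [241.29 168.31] [327.95 220.76]
25 [392.  116.2 183. ] [307.58 257.09] [244.83 176.1 ] [327.89 265.6 ]
0 [387.4   91.62 183.  ] [321.7  259.66] [248.5  184.17] [327.84 303.93]
-80 [372.68  12.99 182.99] [366.95 267.92] [261.16 212.01] [327.69 389.57]
-100 [369.    -6.67 182.99] [378.28 269.98] [264.57 219.49] [327.66 404.42]
```

>>> {"op": "servo_tool", "data": {
  "deltas": [
    [0.02,0.022,0,0,0,0,1],
    [0.045,0.052,0,0,0,0,1],
    [0.07,0.082,0,0,0,0,1],
    [0.09,0.105,0.01,0,0,0,1],
    [0.094,0.11,0.035,0,0,0,1],
    [0.094,0.11,0.07,0,0,0,1],
    [0.094,0.11,0.1,0,0,0,1],
    [0.094,0.11,0.125,0,0,0,1],
    [0.094,0.11,0.137,0,0,0,1],
    [0.094,0.11,0.137,0,0,0,1],
    [0.094,0.11,0.137,0,0,0,1]
  ]
}}

```text
time: 10.5
eef_pos: [517.5, 187.8, 13.4]
eef_rot: [[0.184, 0.983, -0.0], [0.983, -0.184, -0.0], [-0.0, -0.0, -1.0]]
force: [0.1, -0.1, -1.3]
finger_gap: 18.1
grasp_force: 58.9
```

```bash
python3 - <<'E'
from h import *
import pickle
t=arm.capture('top');sc=arm.capture('scene');save(t,'top7');save(sc,'scene7');w=arm.capture('wrist')
s=arm.state();R=np.array(s['eef_rot']);T=np.array(s['eef_pos']);print(T,R,s['finger_gap'],s['force'],s['time'])
px={}
for th,y in(('axle_nose',-100),('axle_groove',-80),('axle_grip',25),('axle',0)):
  X=T+R@np.array([y-25,0,-33.])
  rs=[]
  for n,p in(('t',t),('s',sc)):
    f=arm.place_of(p,th);print(th,n,[(np.round(q['xy'],1).tolist(),round(q['score'],2)) for q in f[:2]],'pred',proj(p,X,0))
    if f: rs.append(ray(p,f[0]['xy']))
  if len(rs)==2: print(tri(rs),X)
c,n=np.cos(-.18),np.sin(-.18);v=np.array([486.1,17.7])
M=np.array([[c,-n],[n,c]])
X=T+R@np.array([-125,0,-33.]);print('nose in disp',M.T@(X[:2]-v),X[2])
a=R[:,0];print('axis yaw',np.arctan2(-a[0],a[1]),a)
for p,nm in((t,'t'),(sc,'s')):
  for P in((0,33,46),(0,-30,46)): print(nm,P,proj(p,np.r_[v+M@np.array(P[:2]),P[2]],0))
E
```

```text
[518.56 188.38  14.78] [[ 0.18  0.98  0.  ]
 [ 0.98 -0.18  0.  ]
 [ 0.    0.   -1.  ]] 17.973671299692395 [0.16 0.15 0.32] 10.65
axle_nose t [] pred [331.8  207.72]
axle_nose s [([300.4, 219.2], 0.73)] pred [303.99 216.34]
axle_groove t [([325.4, 206.5], 0.53)] pred [322.45 206.03]
axle_groove s [([300.1, 209.6], 0.57), ([384.4, 260.4], 0.46)] pred [300.7  210.21]
(array([495.84,  79.72,  56.82]), [np.float64(1.1638682255718023), np.float64(1.1638682255718122)]) [499.15  85.12  47.59]
axle_grip t [([332.3, 206.7], 0.49)] pred [273.43 197.13]
axle_grip s [([281.5, 179.7], 0.79)] pred [284.69 180.32]
(array([468.27,  76.21, 170.11]), [np.float64(14.38904033378061), np.float64(14.389040333780578)]) [518.48 188.33  47.78]
axle t [([284.5, 196.9], 0.63)] pred [285.09 199.25]
axle s [([286.5, 188.3], 0.64), ([302.7, 211.4], 0.62)] pred [288.33 187.1 ]
(array([515.55, 166.98,  41.7 ]), [np.float64(4.501993842531614), np.float64(4.501993842531575)]) [513.88 163.76  47.73]
nose in disp [ 0.67 48.67] 47.552567611764644
axis yaw -0.18509724174278314 [0.18 0.98 0.  ]
t (0, 33, 46) [339.03 209.41]
t (0, -30, 46) [368.48 214.6 ]
s (0, 33, 46) [306.38 221.8 ]
s (0, -30, 46) [317.62 242.48]
```

>>> {"op": "servo_tool", "data": {
  "deltas": [
    [-0.004,0,0,0,0,0,1],
    [-0.008,0,0,0,0,0,1],
    [-0.011,0,0,0,0,0,1],
    [-0.014,0,0,0,0,0,1],
    [-0.017,0,0,0,0,0,1],
    [-0.019,0,0,0,0,0,1],
    [-0.02,0,0,0,0,0,1]
  ]
}}

```text
time: 11.63
eef_pos: [513.6, 167.7, 13.1]
eef_rot: [[0.185, 0.983, -0.0], [0.983, -0.185, -0.0], [-0.0, -0.0, -1.0]]
force: [-0.2, -0.6, -0.7]
finger_gap: 18.5
grasp_force: 58.9
```

>>> {"op": "servo_tool", "data": {
  "deltas": [
    [-0.002,0,0,0,0,0,1],
    [-0.004,0,0,0,0,0,1],
    [-0.006,0,0,0,0,0,1]
  ]
}}

```text
time: 11.88
eef_pos: [512.5, 162.2, 13.1]
eef_rot: [[0.184, 0.983, 0.0], [0.983, -0.184, 0.0], [0.0, 0.0, -1.0]]
force: [-0.4, 0.1, -1.7]
finger_gap: 18.0
grasp_force: 58.9
```

>>> {"op": "servo_tool", "data": {
  "deltas": [
    [-0.002,0,0,0,0,0,1],
    [-0.004,0,0,0,0,0,1],
    [-0.006,0,0,0,0,0,1],
    [-0.008,0,0,0,0,0,1]
  ]
}}

```text
time: 12.22
eef_pos: [511.0, 154.3, 13.1]
eef_rot: [[0.184, 0.983, 0.0], [0.983, -0.184, 0.0], [0.0, 0.0, -1.0]]
force: [0.3, -0.3, -0.8]
finger_gap: 18.5
grasp_force: 58.9
```

>>> {"op": "servo_tool", "data": {
  "deltas": [
    [-0.002,0,0,0,0,0,1],
    [-0.004,0,0,0,0,0,1],
    [-0.006,0,0,0,0,0,1],
    [-0.008,0,0,0,0,0,1]
  ]
}}

```text
time: 12.55
eef_pos: [509.5, 146.4, 13.1]
eef_rot: [[0.184, 0.983, 0.0], [0.983, -0.184, 0.0], [0.0, -0.0, -1.0]]
force: [0.1, 0.3, -0.5]
finger_gap: 18.1
grasp_force: 58.9
```

>>> {"op": "servo_tool", "data": {
  "deltas": [
    [-0.0025,0,0,0,0,0,1],
    [-0.005,0,0,0,0,0,1],
    [-0.0075,0,0,0,0,0,1],
    [-0.01,0,0,0,0,0,1]
  ]
}}

```text
time: 12.88
eef_pos: [507.7, 136.5, 13.1]
eef_rot: [[0.184, 0.983, 0.0], [0.983, -0.184, -0.0], [0.0, 0.0, -1.0]]
force: [-0.6, -0.7, -1.2]
finger_gap: 17.8
grasp_force: 58.9
```

>>> {"op": "servo_tool", "data": {
  "deltas": [
    [-0.0025,0,0,0,0,0,1],
    [-0.005,0,0,0,0,0,1],
    [-0.0075,0,0,0,0,0,1],
    [-0.01,0,0,0,0,0,1]
  ]
}}

```text
time: 13.22
eef_pos: [505.9, 126.7, 13.1]
eef_rot: [[0.184, 0.983, 0.0], [0.983, -0.184, 0.0], [0.0, 0.0, -1.0]]
force: [-0.2, -0.5, -0.6]
finger_gap: 17.9
grasp_force: 58.9
```

>>> {"op": "servo_tool", "data": {
  "deltas": [
    [-0.002,0,0,0,0,0,1],
    [-0.004,0,0,0,0,0,1],
    [-0.006,0,0,0,0,0,1],
    [-0.008,0,0,0,0,0,1]
  ]
}}

```text
time: 13.55
eef_pos: [504.4, 118.9, 13.1]
eef_rot: [[0.184, 0.983, -0.0], [0.983, -0.184, 0.0], [0.0, -0.0, -1.0]]
force: [-0.8, 0.0, -0.7]
finger_gap: 18.2
grasp_force: 58.9
```

>>> {"op": "servo_tool", "data": {
  "deltas": [
    [-0.002,0,0,0,0,0,1],
    [-0.004,0,0,0,0,0,1],
    [-0.006,0,0,0,0,0,1],
    [-0.008,0,0,0,0,0,1]
  ]
}}

```text
time: 13.88
eef_pos: [503.0, 111.0, 13.1]
eef_rot: [[0.184, 0.983, 0.0], [0.983, -0.184, 0.0], [0.0, 0.0, -1.0]]
force: [0.2, -0.5, -0.5]
finger_gap: 17.9
grasp_force: 58.9
```

>>> {"op": "servo_tool", "data": {
  "deltas": [
    [-0.0025,0,0,0,0,0,1],
    [-0.005,0,0,0,0,0,1],
    [-0.0075,0,0,0,0,0,1],
    [-0.01,0,0,0,0,0,1]
  ]
}}

```text
time: 14.22
eef_pos: [501.1, 101.1, 13.1]
eef_rot: [[0.184, 0.983, 0.0], [0.983, -0.184, 0.0], [0.0, 0.0, -1.0]]
force: [0.2, 0.1, -1.0]
finger_gap: 18.0
grasp_force: 58.9
```

>>> {"op": "servo_tool", "data": {
  "deltas": [
    [-0.0025,0,0,0,0,0,1],
    [-0.005,0,0,0,0,0,1],
    [-0.0075,0,0,0,0,0,1],
    [-0.01,0,0,0,0,0,1]
  ]
}}

```text
time: 14.55
eef_pos: [499.2, 91.3, 13.1]
eef_rot: [[0.184, 0.983, 0.0], [0.983, -0.184, 0.0], [0.0, 0.0, -1.0]]
force: [-0.6, 0.0, -1.4]
finger_gap: 18.0
grasp_force: 58.9
```

>>> {"op": "servo_tool", "data": {
  "deltas": [
    [-0.0025,0,0,0,0,0,1],
    [-0.005,0,0,0,0,0,1],
    [-0.007,0,0,0,0,0,1],
    [-0.009,0,0,0,0,0,1],
    [-0.009,0,0,0,0,0,1]
  ]
}}

```text
time: 14.97
eef_pos: [497.5, 82.2, 13.1]
eef_rot: [[0.185, 0.983, -0.0], [0.983, -0.185, -0.0], [-0.0, -0.0, -1.0]]
force: [-0.4, -0.3, -0.7]
finger_gap: 18.0
grasp_force: 58.9
```

```bash
python3 - <<'E'
from h import *
t=arm.capture('top');sc=arm.capture('scene');save(t,'top8');save(sc,'scene8')
s=arm.state();R=np.array(s['eef_rot']);T=np.array(s['eef_pos']);print(T,s['finger_gap'],s['force'],s['wrist_torque'],s['time'])
for th,y in(('axle_nose',-100),('axle_groove',-80),('far_bushing',-95.8),('axle_grip',25)):
  X=T+R@np.array([y-25,0,-33.])
  for n,p in(('t',t),('s',sc)):
    f=arm.place_of(p,th);print(th,n,[(np.round(q['xy'],1).tolist(),round(q['score'],2)) for q in f[:2]],'pred',proj(p,X,0))
for n,a in(('scene',(298,225,46,46)),):
  im=cv2.imread('pics/scene8.png');b=cv2.imread('pics/scene0.png')
  d=np.abs(im.astype(int)-b).sum(2)[236:266,306:336]
  for r,row in enumerate(d): print(236+r,' '.join('%3d'%k for k in row))
E
```

```text
[497.64  82.71  13.11] 18.28979886974161 [-0.47 -0.32 -1.67] [-0.01  0.03 -0.03] 15.0667
axle_nose t [] pred [381.98 217.42]
axle_nose s [([304.6, 223.7], 0.58), ([320.8, 255.5], 0.49)] pred [322.69 252.69]
axle_groove t [] pred [372.63 215.73]
axle_groove s [([316.6, 245.5], 0.46)] pred [318.93 245.66]
far_bushing t [] pred [380.01 217.07]
far_bushing s [([316.6, 240.5], 0.93)] pred [321.89 251.19]
axle_grip t [] pred [323.58 206.83]
axle_grip s [([298.4, 211.6], 0.74), ([315.8, 244.7], 0.63)] pred [300.71 211.59]
236   0   1   5   2   1   3   3   8   7  14   6   9   8   6   6   4   6   2   7   0   3   1   3   4   2   5   2   3   5   4
237   2  11   0   4   8   4   4   6   2   0   1   3   4   3   2   4   5   2   1   5   1   3   1   6   2   3   2   3   0   4
238   3   3   2   3   0   6   5   3   2   1   3   3   3   1   5   3   2   3   2  10   2   2   2   8   8   7   7   3   0   4
239   3   3   6   4   1   0   2   4   5   2   0   2   0   1   1   5   2   1   3   3   3  13   3   5   2   1   2   2   2   5
240   4   4   1   3   5   7   2   4   2   4   4   3   5  11   3   2   5   2   9   2
[... 2440 characters left out ...]
   3   4   2   2   2   1  51 121 158 115  56  11   2   5   2   3   2   0   1   5
261   2   6   3  11   3   1   3   9   1   2   3   1   3   2   2   4  23  70 116  84  30   7   1   6   1   3   1   1   3   3
262   3   5   2   6   2   2   3   3   4   5   8   3   5   5   2   3   5   9  35  29   9   6   1   1   2   2   1   1   2   2
263   3   7   0   7   2   1   2   3   2   1   0   6   2   2   2   2   2   3   2   2   4   5   2   1   6   2   4   0   3   1
264   2   3   4   4   4   8   5   2   1   1   1   5   4   4   0   1   2   1   3   4   5   6   7   1   2   1   4   4   1   1
265   5   4   1   5   1   4   1   2   3   8   2   3   6   7   2   5   3   2   3   1   4   5   5   2   2   1   2   7   3   5
```

```bash
python3 -c "
from bench import arm
print(arm.sign_off())"
```

```text
the job is handed in; nothing more can be done
None
```

The axle is threaded through the left bushing, spool and right bushing, with the clip groove about 6 mm clear of the right bushing by pose estimate (the scene camera shows it standing clear). It is still gripped at about 59 N, contact force stayed within sensor noise throughout the threading, and I handed the job in at about 15 s.

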